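# Seat a keyed hub in the bench nest by feel and bolt it in

## Robot

A 7-joint arm with a two-finger parallel gripper is mounted at the origin on a cart in front of the work surface, level with it; the furniture and walls round the work are solid. World frame = base frame: x ahead of the robot, y to its left, z up, the work surface at z = 0. Lengths are in m, angles in rad, forces in N, time in s.
With the tool pointing down it reaches from about 0.4 to 0.85 m from the base axis. Payload 10.4 kg.
Tool frame: the origin (TCP) lies midway between the tips of the shut fingers; the grasp point (between the pads) lies 19 mm behind it; z points along the fingers, y is the line along which they close (so a half turn about z gives the same grasp; the last joint's range is limited). The gripper opens to 87 mm and grips with 3 to 60 N. Pads are 19 mm wide; open, the fingers measure 117 mm over their backs; the gripper's body (75 mm by 190 mm) begins 51 mm behind the grasp point.
Start: joints at [1.234, 0.332, -0.065, 1.46, 0.022, 1.35, -0.088], TCP at [0.193, -0.594, 0.223] pointing down, gripper open.
Joint ranges: [-2.6, 2.6], [-0.5, 2.12], [-1.47, 1.34], [0.16, 2.42], [-1.27, 4.41], [0.06, 2.06], [-2.6, 2.6]. Speed limits (rad/s): [2.22, 2.22, 2.79, 2.79, 3.14, 3.14, 3.14].

## Interface

Orientations are given as a unit quaternion [x, y, z, w].
In Python, from bench import sensors, eyes, order gives the robot as it stands.
- The arm moves only by the tool arm_command, never from a script. Its argument "steps" is a list of rows, each an object with "rot": the turn, a rotation vector about the world's x, y, z in degrees, a list of three; "slide": the shift along the world's x, y, z in m, a list of three; "grip": the opening, from 0 (shut) to 1 (fully open). A call has exactly 8 rows; each row shifts and turns the commanded pose from where the row before left it; what a row does not reach is not made up. A row lasts 1/8 s, in which the tool goes at most 62.5 mm and 10.7 degrees, less where a joint would pass 70% of its speed; a pose out of reach is approached as far as the arm can. A call with a gripper value outside its range is refused whole. The fingers move at their own pace and stop on an object; "newtons" is the grip in N (left out, the last holds). Time passes only in rows, so rows that do not move let the fingers close, or fill a call up. It gives the time, the measured TCP pose, the force, the opening and the grip force at its end, in the units of the state.
- sensors.read_state(): the state, without advancing time (a new reading comes with each control period).
- eyes.camera(name): name is "side" or "top" or "wrist"; returns a dict with "pixels" (400x640x3 uint8, red, green, blue), "intrinsics" (3x3 intrinsics, pixels), "pose" (4x4, takes a point from camera to world coordinates). Camera axes: x right, y down, z forward; pixel columns grow to the right and rows downward; lengths in m; the calibration is good to about 2 mm. A picture is of the moment at which its call begins. There is no depth.
- order.close_job(): hands the job in; it is judged then, once.
Trained networks look in a picture, given as the dict that the camera call returned (one of the last four; its "shot" number tells which), for a name from the list of things; names that differ only in an ending like _2 or _b are one class to them, and where a whole thing is asked for, a point or a joint stands for the part that bears it (a point fixed in the world has none). Each returns a list of dicts, best first, with "conf" (0 to 1); they miss things now and then, are a little off and sometimes report something else, mostly with a low value. They report only what shows in the picture. A call takes as long as a camera call. They do not tell look-alikes from the thing itself.
- eyes.look_for(name, picture): "bbox" ([left, top, right, bottom] in pixels, round what is visible of it).
The state is a dict: "time": time; "joint_positions": joint angles; "joint_vel": joint speeds; "joint_torque": joint torques, N m; "ee_pos": TCP position; "eef_rot": TCP orientation; "ft_force": force on the tool from outside, world axes, zero at the start; "torque": the same for the moment, N m; "width": finger opening in m; "grip_force": force on a finger pad.
Only numpy, scipy, OpenCV 4.12 (cv2) and the standard library are available. Lean on these libraries where they do the work, as an engineer would, in place of code of your own. Each camera call takes 0.05 s, during which the arm holds its last target. There are 200 camera calls.

## Task

Fit the steel hub into the round pocket of the bench nest: a key hidden in the pocket takes the notch under the hub's foot at one angle only, so press lightly and turn the hub until it drops fully home, its flange flat on the nest. Then slide the nest's keeper all the way over the flange to hold it. Never force the hub down on the key or against the nest, and leave the label roll, the tape measure and the plug adapter where they are.

Things in the scene. Friction and masses are not known exactly. Their poses are not given: they have to be found in the camera images.
- hub: Loose steel hub, about 0.25 kg, 70 mm tall, standing upright. Origin: centre of the underside of its foot, z up its axis. Round foot 40 mm in diameter, z 0 to 30 mm (lower edge chamfered); round flange 64 mm in diameter, z 30 to 38; above it a grip bar
- hub_bar (a point): Centre of the hub's grip bar, 54 mm above the hub's origin: 34 mm along the hub's x, 20 mm along its y, z 38 to 70 mm. Grip it from above across its 20 mm
- hub_notch (a point): Centre of the mouth of the one notch in the lower end of the hub's foot, on the hub's -x side, 20 mm from the axis and 6 mm above the underside; not visible while the hub stands. 10 mm wide, open at the rim, reaching in to 10 mm from the axis, 12 mm high from the underside. A small pip on the flange stands over it
- nest: Grey painted block fixed to the bench, 150 x 100 mm, 36 mm high. Origin: on the axis of its round pocket, at bench height; the block reaches from x = -50 to +100 and y = -50 to +50 mm. With the hub home the flange lies on the block, and the hub's origin is on the pocket's axis, 6 mm above the bench
- pocket (a point): Centre of the pocket's mouth, 36 mm above the bench. The pocket is 42.5 mm in diameter and goes down to a clamped ring 5 mm above the bench. On the ring stands one key, 7 mm wide, 10 mm high (top 15 mm above the bench), 13 to 21 mm from the axis: on the nest's -x side, but up to 35 degrees either way of -x; its angle is not measured. It does not turn under load
- keeper (a joint): Keeper, a flat steel bar 24 mm wide that slides along the nest's -x. 0 to 0.003 m is open (at 0 its nose is 38 mm from the pocket's axis, on the +x side), 0.016 is shut (nose 22 mm from the axis). Underside 46 mm above the bench, 2 mm above the flange of a hub that is home; a hub standing on the key (flange 9 mm too high) stops it. Friction 2.5 N; it stays where left
- keeper_grip (a point): Centre of the keeper's black upright grip, 67 mm above the bench, 14 mm along the nest's x, 16 mm along its y, 26 mm high (54 to 80 mm above the bench; rails up to 54 mm beside it). Pinch it from above across its 16 mm and draw it towards the pocket. It lies 70 mm from the pocket's axis when the joint reads 0
- label_roll: Bystander: roll of labels standing on its end, 66 mm in diameter, 51 mm high, loose; origin centre of its underside
- tape_measure: Bystander: tape measure lying on the bench, 64 x 83 x 36 mm high, loose; origin at its underside
- adapter_0: Bystander: plug adapter, 86 x 49 x 50 mm high, loose; origin at its underside
There are look-alikes about, which are no part of the job. Leave any yellow look-alike of the hub alone. Of the things that look like the nest, the larger one is meant.

How it is judged:
On the way:
1. the hub is fully home in the pocket, flange on the nest, while the keeper is still open (z of hub in the frame of nest below 0.008 m and horizontal distance between hub and nest below 0.003 m and angle between hub's own z axis and vertical below 0.05 rad and value of joint keeper below 0.006 m), for 0.2 s.
At the end, for the whole second after the job is handed in: The hub is home in the pocket (origin less than 8 mm above the bench, within 3 mm of the pocket's axis, upright within 0.05 rad, at rest) and the keeper is shut over its flange (joint above 13 mm) (z of hub in the frame of nest below 0.008 m and horizontal distance between hub and nest below 0.003 m and angle between hub's own z axis and vertical below 0.05 rad and value of joint keeper above 0.013 m and linear speed of hub below 0.01 m/s); the robot touches nothing.
It fails at once if the hub is forced down on the key or against the nest with more than 50 N before it is home (contact force between hub and nest above 50 N and z of hub in the frame of nest above 0.011 m).
It fails at once if the label roll is moved more than 30 mm (distance of label_roll from where it was at the start of the episode above 0.03 m).
It fails at once if the tape measure is moved more than 30 mm (distance of tape_measure from where it was at the start of the episode above 0.03 m).
It fails at once if the plug adapter is moved more than 30 mm (distance of adapter_0 from where it was at the start of the episode above 0.03 m).
It also fails if it takes over 58 s, if anything falls off the work surface, if the arm or the gripper's body presses on something with over 40 N, if the wrist force passes 120 N, or if a joint passes its speed limit or range.

## Working session

There is one attempt and no reset: what is moved stays moved. The work goes in short steps, Python scripts to look and compute and a tool call to move; the robot and the scene stay as the last step left them, time stands still between calls to the robot, and variables do not carry over. Pictures are saved under pics/ and viewed, at most 10 in all, crops included, and the job is handed in when it is done.

Besides the shell and the picture viewer there is one more tool, called after "Emit:" as name([rows], argument=value, ...), one row to a line, values as JSON. arm_command: Moves the arm, as the interface text tells. Its arguments: {"type":"object","properties":{"steps":{"type":"array","items":{"type":"object","properties":{"rot":{"type":"array","items":{"type":"number"}},"slide":{"type":"array","items":{"type":"number"}},"grip":{"type":"number"}}}},"newtons":{"type":"number"}},"required":["steps"]}

```bash
mkdir -p pics; ls; python3 - <<'E'
from bench import sensors, eyes, order
import cv2,json
s=sensors.read_state();print(s)
for n in("top","side"):
    c=eyes.camera(n);cv2.imwrite(f"pics/{n}0.png",c["pixels"][:,:,::-1])
    print(n,c["intrinsics"].tolist(),c["pose"].round(4).tolist())
    for t in("hub","nest","keeper_grip","label_roll","tape_measure","adapter_0"):
        print(t,[( [round(v) for v in d["bbox"]],round(d["conf"],2)) for d in eyes.look_for(t,c)])
E
```

```text
pics
{'time': 0.0, 'joint_positions': array([ 1.23442591,  0.33287827, -0.06469639,  1.4609475 ,  0.02160364,
        1.3498604 , -0.08853986]), 'joint_vel': array([-0.00118232, -0.00033169,  0.00077366, -0.00107085, -0.00085913,
        0.00029681, -0.00063601]), 'joint_torque': array([ 3.48436342e-04, -6.23251677e+01,  2.51837861e-02, -3.89902925e+01,
       -6.11083279e-02,  3.94601596e-02,  1.74760989e-04]), 'ee_pos': array([ 0.19277994, -0.59412895,  0.22174697]), 'eef_rot': array([ 9.87720163e-01,  1.56231852e-01, -1.42756255e-04, -6.84226189e-04]), 'ft_force': array([ 0.8827965 , -0.95670511, -0.24794058]), 'torque': array([-0.00184863, -0.01213092, -0.07592959]), 'grip_force': 0.0, 'width': 0.08737081627439218}
top [[496.16262068001265, 0.0, 313.8159268602674], [0.0, 496.16262068001265, 194.9350207002258], [0.0, 0.0, 1.0]] [[-0.0072, -0.9896, 0.1438, 0.3457], [-0.9997, 0.0103, 0.0203, -0.0229], [-0.0215, -0.1436, -0.9894, 1.3157], [0.0, 0.0, 0.0, 1.0]]
hub [([207, 172, 228, 195], 0.84), ([208, 206, 232, 236], 0.55)]
nest [([314, 159, 356, 218], 0.95), ([312, 104, 348, 143], 0.58)]
keeper_grip [([328, 161, 334, 183], 0.71)]
label_roll [([391, 137, 418, 165], 0.61)]
tape_measure [([388, 201, 420, 229], 0.65)]
adapter_0 [([299, 242, 320, 279], 0.75)]
side [[493.0489711586372, 0.0, 322.67331929988416], [0.0, 493.0489711586372, 199.38390519385084], [0.0, 0.0, 1.0]] [[-0.9008, -0.236, 0.3645, 0.0697], [-0.4342, 0.4756, -0.765, 0.9486], [0.0072, -0.8474, -0.5309, 0.7553], [0.0, 0.0, 0.0, 1.0]]
hub [([281, 269, 308, 304], 0.85), ([237, 260, 269, 291], 0.68)]
nest [([288, 191, 355, 235], 0.98), ([243, 184, 289, 220], 0.59)]
keeper_grip [([251, 184, 266, 193], 0.46)]
label_roll [([308, 162, 329, 187], 0.85)]
tape_measure [([352, 176, 384, 199], 0.65)]
adapter_0 [([357, 237, 392, 259], 0.61)]
```

```bash
python3 - <<'E'
import cv2
a=cv2.imread("pics/top0.png")[90:290,190:440]
cv2.imwrite("pics/t0z.png",cv2.resize(a,None,fx=3.0,fy=3.0,interpolation=cv2.INTER_CUBIC))
a=cv2.imread("pics/side0.png")[150:310,220:410]
cv2.imwrite("pics/s0z.png",cv2.resize(a,None,fx=3.7,fy=3.7,interpolation=cv2.INTER_CUBIC))
E
```

```text
(no output)
```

View pics/t0z.png

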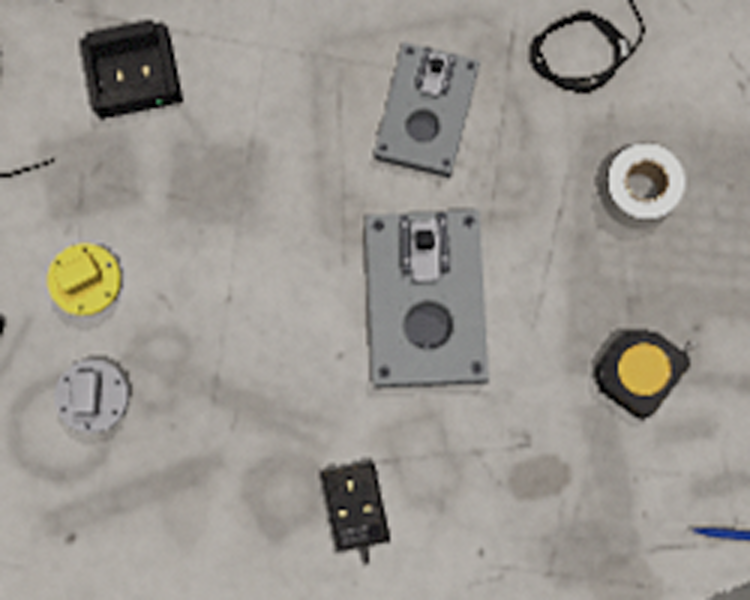

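View pics/s0z.png

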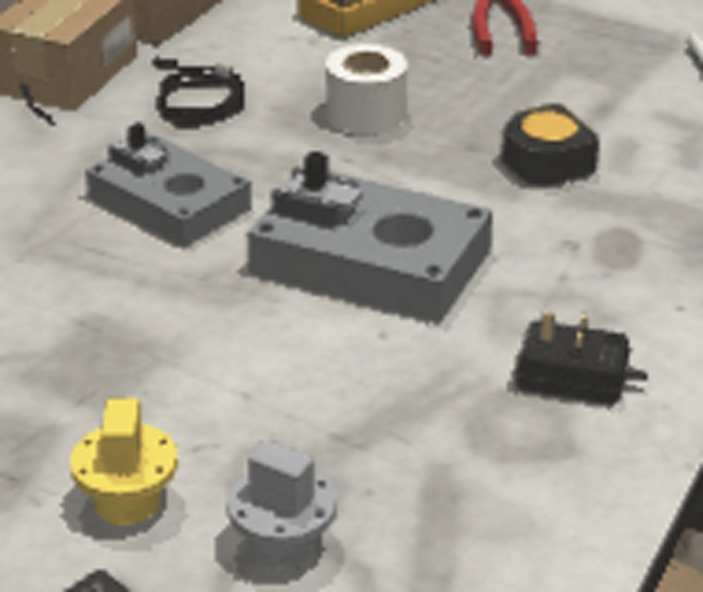

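The top view shows two hubs: grey at about (221,222) and yellow at (218,183). The grey steel one is meant. It also shows two nests: a large one at (333,190) and a small one at (331,123). The larger is meant, with its pocket at about (333,198) and its keeper on the far (+x) side. The side view agrees with this.

```bash
cat > h.py <<'E'
import numpy as np
from bench import sensors, eyes, order
def ray(c,u,v,z):
    K=c["intrinsics"];T=np.array(c["pose"]);d=T[:3,:3]@np.linalg.solve(K,[u,v,1.]);o=T[:3,3]
    return o+d*(z-o[2])/d[2]
def proj(c,p):
    K=c["intrinsics"];T=np.array(c["pose"]);q=K@(T[:3,:3].T@(np.array(p)-T[:3,3]));return q[:2]/q[2]
E
python3 - <<'E'
from h import *
c=eyes.camera("top")
f=lambda x,y,z:ray(c,190+(x+.5)/3-.5,90+(y+.5)/3-.5,z).round(4)
print("pocket",f(428,325,.036))
for p in((377,225),(468,221),(476,368),(384,372)):print("hole",f(*p,.036))
print("kgrip",f(426,239,.08))
print("hubflange",f(93,396,.038))
for p in((75,370),(100,368),(95,415),(72,416)): print("bar",f(*p,.07))
print("yel",f(85,280,.038),"adapter",f(355,505,.05),"small",f(422,127,.036))
w=eyes.camera("wrist");s=sensors.read_state();print(w["pose"].round(3).tolist(),w["intrinsics"].round(1).tolist(),s["ee_pos"])
E
```

```text
pocket [ 0.5231 -0.0448  0.036 ]
hole [ 0.6121 -0.0013  0.036 ]
hole [ 0.6147 -0.081   0.036 ]
hole [ 0.4852 -0.0858  0.036 ]
hole [ 0.4825 -0.0063  0.036 ]
kgrip [ 0.5904 -0.0433  0.08  ]
hubflange [0.4639 0.2454 0.038 ]
bar [0.4831 0.2544 0.07  ]
bar [0.4846 0.2332 0.07  ]
bar [0.4449 0.2366 0.07  ]
bar [0.4442 0.2561 0.07  ]
yel [0.5656 0.2544 0.038 ] adapter [0.3684 0.0189 0.05  ] small [ 0.7    -0.0417  0.036 ]
[[0.309, -0.912, -0.269, 0.267], [-0.951, -0.296, -0.088, -0.571], [0.001, 0.283, -0.959, 0.385], [0.0, 0.0, 0.0, 1.0]] [[316.6, 0.0, 320.4], [0.0, 316.6, 197.2], [0.0, 0.0, 1.0]] [ 0.19294469 -0.59451219  0.22260559]
```

Emit:
arm_command([
  {"slide": [0.035,0.05,0.005],"rot": [0,0,-1.5],"grip": 1},
  {"slide": [0.035,0.05,0.005],"rot": [0,0,-1.5],"grip": 1},
  {"slide": [0.035,0.05,0.005],"rot": [0,0,-1.5],"grip": 1},
  {"slide": [0.035,0.05,0.005],"rot": [0,0,-1.5],"grip": 1},
  {"slide": [0.035,0.05,0.005],"rot": [0,0,-1.5],"grip": 1},
  {"slide": [0.035,0.05,0.005],"rot": [0,0,-1.5],"grip": 1},
  {"slide": [0.035,0.05,0.005],"rot": [0,0,-1.5],"grip": 1},
  {"slide": [0.035,0.05,0.005],"rot": [0,0,-1.5],"grip": 1},
])

```text
time: 1.8
ee_pos: [0.4738, -0.1928, 0.2631]
eef_rot: [0.999, 0.052, 0.0, 0.0]
ft_force: [1.1, -0.7, 0.4]
width: 0.0868
grip_force: 0.0
```

Emit:
arm_command([
  {"slide": [0,0.055,-0.005],"rot": [0,0,-1.25],"grip": 1},
  {"slide": [0,0.055,-0.005],"rot": [0,0,-1.25],"grip": 1},
  {"slide": [0,0.055,-0.005],"rot": [0,0,-1.25],"grip": 1},
  {"slide": [0,0.055,-0.005],"rot": [0,0,-1.25],"grip": 1},
  {"slide": [-0.002,0.055,-0.005],"rot": [0,0,-1.25],"grip": 1},
  {"slide": [-0.002,0.055,-0.005],"rot": [0,0,-1.25],"grip": 1},
  {"slide": [-0.002,0.055,-0.005],"rot": [0,0,-1.25],"grip": 1},
  {"slide": [-0.002,0.055,-0.005],"rot": [0,0,-1.25],"grip": 1},
])

```text
time: 2.8
ee_pos: [0.4649, 0.247, 0.2228]
eef_rot: [0.999, -0.036, 0.001, 0.0]
ft_force: [0.7, -0.2, 0.4]
width: 0.0869
grip_force: 0.0
```

```bash
python3 - <<'E'
from h import *
import cv2,pickle
w=eyes.camera("wrist");s=sensors.read_state();print(s["ee_pos"],s["eef_rot"],s["joint_positions"].round(2))
pickle.dump(w,open("w1.pkl","wb"))
u,v=proj(w,[.464,.245,.045]);print(u,v,[d["bbox"] for d in eyes.look_for("hub",w)])
u,v=int(u),int(v)
a=w["pixels"][max(0,v-70):v+70,max(0,u-90):u+90,::-1];print(max(0,v-70),max(0,u-90))
cv2.imwrite("pics/w1.png",cv2.resize(a,None,fx=4,fy=4,interpolation=cv2.INTER_CUBIC))
E
```

```text
[0.46225171 0.25461989 0.22233604] [ 9.99463637e-01 -3.26924650e-02 -1.23682686e-04 -1.90397924e-03] [ 0.17  0.2  -0.85  1.68  0.15  1.32 -2.34]
321.59781277219514 178.31906531430633 [[291.8, 148.0, 350.3, 207.2], [278.3, 47.2, 335.1, 114.7]]
108 231
```

View pics/w1.png

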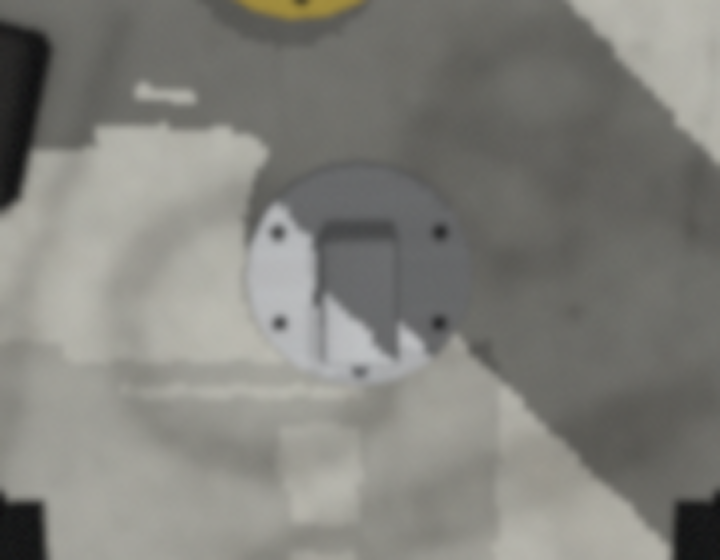

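The crop shows the grey hub's flange centred near crop (358,272). Bolt holes are visible at 60° spacing, except the one at the top (+x). I'm enlarging to find the pip.

```bash
python3 - <<'E'
from h import *
import cv2,pickle
def st(a):
    a=a.astype(float);return np.clip((a-a.min())/(np.percentile(a,99)-a.min())*255,0,255).astype(np.uint8)
w=pickle.load(open("w1.pkl","rb"))["pixels"]
a=st(np.clip(w[143:180,288:352,::-1].astype(float),50,140))
b=st(w[170:212,288:352,::-1])
s=cv2.imread("pics/side0.png")[264:308,275:315]; 
R=lambda i,h:cv2.resize(i,(int(i.shape[1]*h/i.shape[0]),h),interpolation=cv2.INTER_CUBIC)
l=np.vstack([cv2.resize(a,(440,254),interpolation=cv2.INTER_CUBIC),cv2.resize(b,(440,289),interpolation=cv2.INTER_CUBIC)])
s=cv2.resize(st(s),(340,374),interpolation=cv2.INTER_CUBIC); s=np.vstack([s,np.zeros((l.shape[0]-374,340,3),np.uint8)])
cv2.imwrite("pics/z1.png",np.hstack([l,s]))
E
```

```text
(no output)
```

View pics/z1.png

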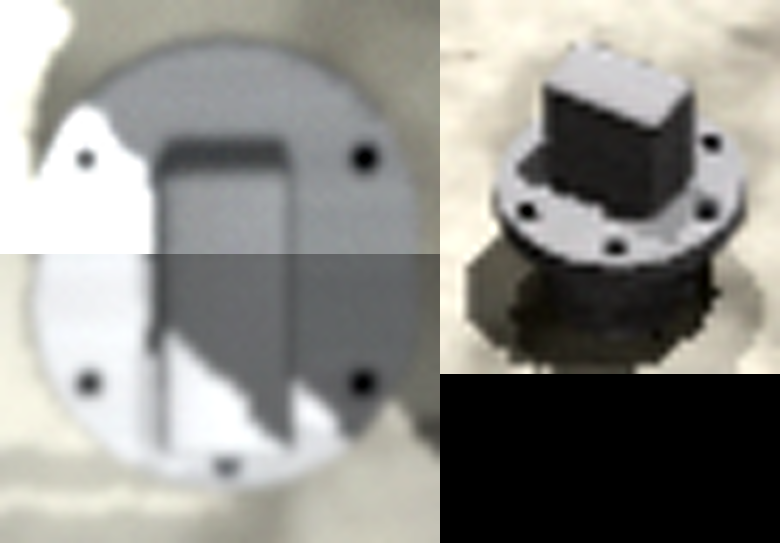

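```bash
python3 - <<'E'
from h import *
import pickle
w=pickle.load(open("w1.pkl","rb"));s=eyes.camera("side");t=sensors.read_state();print(t["ee_pos"],t["eef_rot"])
f=lambda x,y,z:ray(w,231+(x+.5)/4-.5,108+(y+.5)/4-.5,z)
print("flange c",f(358,272,.038), "rad",np.linalg.norm(f(470,272,.038)-f(246,272,.038))/2)
C=f(358,272,.038)
for p in((277,232),(440,230),(280,322),(438,322),(360,372)):
    d=f(*p,.038)-C;print(p,np.hypot(*d[:2]).round(4),np.degrees(np.arctan2(d[1],d[0])).round(1))
for p in((325,365),(395,362),(325,240),(395,240)):print("bartop",f(*p,.07))
for a in(30,90,150,180,210,270,330,0):
    th=np.radians(a);u,v=proj(s,C+.026*np.array([np.cos(th),np.sin(th),0]));print(a,((u-275)*8.5+440).round(),((v-264)*8.5).round())
E
```

```text
[0.46363109 0.2487049  0.2223791 ] [ 9.99476607e-01 -3.23396966e-02 -4.93273202e-04 -6.42392682e-04]
flange c [0.46559309 0.24651263 0.038     ] rad 0.031380337099262995
(277, 232) 0.0252 59.1
(440, 230) 0.0257 -66.5
(280, 322) 0.0264 119.1
(438, 322) 0.0269 -126.7
(360, 372) 0.0293 177.0
bartop [0.44863861 0.25631881 0.07      ]
bartop [0.44815104 0.23812361 0.07      ]
bartop [0.48148837 0.25372208 0.07      ]
bartop [0.48022696 0.23609051 0.07      ]
30 518.0 167.0
90 571.0 226.0
150 676.0 221.0
180 712.0 194.0
210 723.0 158.0
270 669.0 102.0
330 568.0 106.0
0 531.0 132.0
```

The side and wrist views show dots at ±60°, ±120° and 180° (the -x end), with nothing clear at 0°. The pip could be at either end, so I'm taking one closer look from the -x side.

Emit:
arm_command([
  {"slide": [-0.02,0,-0.01],"grip": 1},
  {"slide": [-0.03,0,-0.02],"grip": 1},
  {"slide": [-0.03,0,-0.02],"grip": 1},
  {"slide": [-0.02,0,-0.02],"grip": 1},
  {"grip": 1},
  {"grip": 1},
  {"grip": 1},
  {"grip": 1},
])

```text
schema error: expected keys rot, slide, grip
```

```bash
python3 - <<'E'
from h import *
import cv2,pickle
w=eyes.camera("wrist");s=sensors.read_state();print(s["ee_pos"],s["eef_rot"])
pickle.dump(w,open("w2.pkl","wb"))
u,v=map(int,proj(w,[.465,.246,.045]));print(u,v)
y0,x0=max(0,v-55),u-65;print(y0,x0)
a=w["pixels"][y0:v+55,x0:x0+130,::-1].astype(float)
a=255*(np.clip(a,20,230)/230)**.6
cv2.imwrite("pics/w2.png",cv2.resize(a.astype(np.uint8),None,fx=5,fy=5,interpolation=cv2.INTER_CUBIC))
E
```

```text
[0.46448665 0.2465138  0.22242443] [ 9.99428670e-01 -3.37973288e-02 -2.59260285e-04 -7.99493003e-05]
322 176
121 257
```

View pics/w2.png

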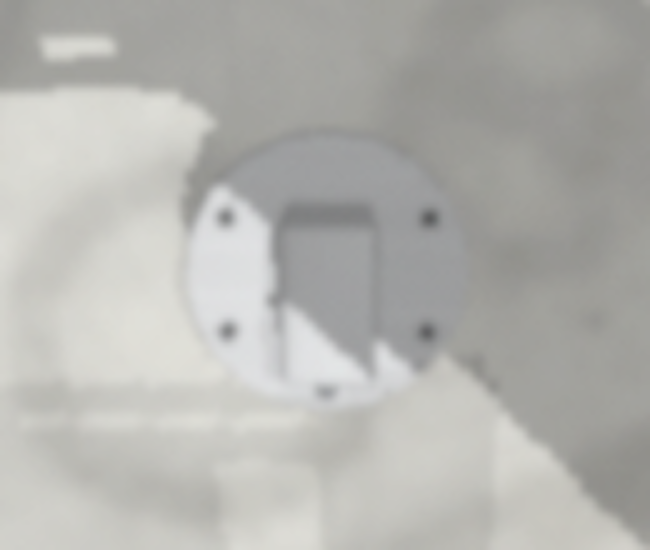

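That move was refused, so this is the same view again: the flange with four holes, and the -x dot at (326,390) half hidden. I'm repeating the move with all the keys filled in.

Emit:
arm_command([
  {"slide": [-0.02,0,-0.01],"rot": [0,0,0],"grip": 1},
  {"slide": [-0.03,0,-0.02],"rot": [0,0,0],"grip": 1},
  {"slide": [-0.03,0,-0.02],"rot": [0,0,0],"grip": 1},
  {"slide": [-0.02,0,-0.02],"rot": [0,0,0],"grip": 1},
  {"slide": [0,0,0],"rot": [0,0,0],"grip": 1},
  {"slide": [0,0,0],"rot": [0,0,0],"grip": 1},
  {"slide": [0,0,0],"rot": [0,0,0],"grip": 1},
  {"slide": [0,0,0],"rot": [0,0,0],"grip": 1},
])

```text
time: 4.0
ee_pos: [0.3656, 0.2456, 0.153]
eef_rot: [0.999, -0.035, 0.0, -0.0]
ft_force: [-0.1, -0.0, 0.3]
width: 0.0869
grip_force: 0.0
```

```bash
python3 - <<'E'
from h import *
import cv2,pickle
w=eyes.camera("wrist");s=sensors.read_state();print(s["ee_pos"],s["eef_rot"])
pickle.dump(w,open("w2.pkl","wb"))
u,v=map(int,proj(w,[.465,.246,.045]));print(u,v)
y0,x0=max(0,v-45),u-60;print(y0,x0)
a=w["pixels"][y0:v+45,x0:x0+120,::-1].astype(float)
a=255*(np.clip(a,20,230)/230)**.6
cv2.imwrite("pics/w3.png",cv2.resize(a.astype(np.uint8),None,fx=6,fy=6,interpolation=cv2.INTER_CUBIC))
E
```

```text
[0.36534737 0.24560666 0.15280761] [ 9.99379293e-01 -3.52276493e-02  4.31527259e-05 -2.00623031e-04]
310 75
30 250
```

View pics/w3.png

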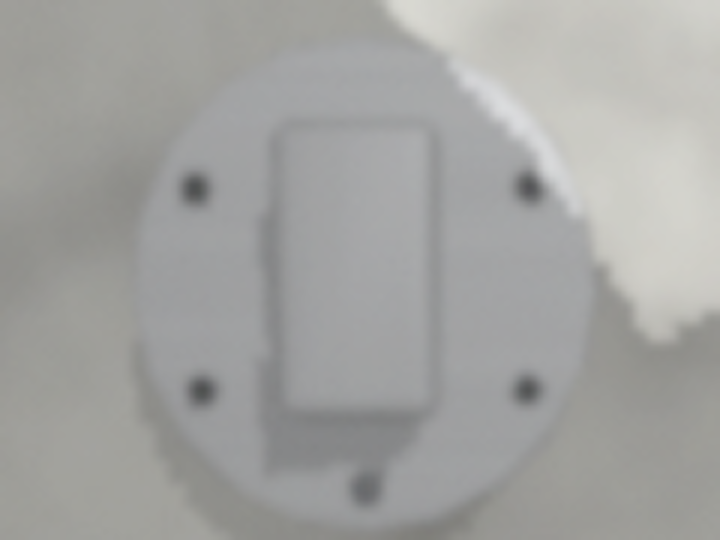

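The dot at the -x end (366,487) is lighter than the four dark holes and sits farther out. It is the pip, so the notch faces world -x. Next I'm locating the bar.

```bash
python3 - <<'E'
from h import *
import pickle
w=pickle.load(open("w2.pkl","rb"))
f=lambda x,y,z:ray(w,250+(x+.5)/6-.5,30+(y+.5)/6-.5,z)
P=[f(*p,.07) for p in((278,122),(438,125),(430,408),(287,408))];print(np.round(P,4),np.mean(P,0))
print("flange",f(365,284,.038),"holes",np.mean([f(*p,.038) for p in((195,189),(528,187),(202,391),(527,389))],0))
for p in((195,189),(528,187),(202,391),(527,389),(366,487)):print(f(*p,.038))
print(sensors.read_state()["ee_pos"])
E
```

```text
[[0.4809 0.2542 0.07  ]
 [0.4793 0.2354 0.07  ]
 [0.4474 0.2385 0.07  ]
 [0.4487 0.2561 0.07  ]] [0.46409217 0.24605633 0.07      ]
flange [0.46480307 0.24615335 0.038     ] holes [0.46399962 0.24649231 0.038     ]
[0.47841396 0.26811129 0.038     ]
[0.47550055 0.22321922 0.038     ]
[0.45249761 0.26985335 0.038     ]
[0.44958636 0.22478541 0.038     ]
[0.43806244 0.24813619 0.038     ]
[0.36534737 0.24560666 0.15280761]
```

Emit:
arm_command([
  {"slide": [0.04,0,0],"rot": [0,0,0],"grip": 1},
  {"slide": [0.04,0,0],"rot": [0,0,0],"grip": 1},
  {"slide": [0.019,0.0005,0],"rot": [0,0,0],"grip": 1},
  {"slide": [0,0,-0.03],"rot": [0,0,0],"grip": 1},
  {"slide": [0,0,-0.03],"rot": [0,0,0],"grip": 1},
  {"slide": [0,0,-0.025],"rot": [0,0,0],"grip": 1},
  {"slide": [0,0,-0.015],"rot": [0,0,0],"grip": 1},
  {"slide": [0,0,-0.008],"rot": [0,0,0],"grip": 1},
])

```text
time: 5.05
ee_pos: [0.4639, 0.246, 0.0441]
eef_rot: [0.999, -0.035, -0.0, 0.0]
ft_force: [-0.2, 0.3, 0.6]
width: 0.0873
grip_force: 0.0
```

Emit:
arm_command([
  {"slide": [0,0,0],"rot": [0,0,0],"grip": 0.5},
  {"slide": [0,0,0],"rot": [0,0,0],"grip": 0.3},
  {"slide": [0,0,0],"rot": [0,0,0],"grip": 0.1},
  {"slide": [0,0,0],"rot": [0,0,0],"grip": 0.1},
  {"slide": [0,0,0],"rot": [0,0,0],"grip": 0.1},
  {"slide": [0,0,0],"rot": [0,0,0],"grip": 0.1},
  {"slide": [0,0,0],"rot": [0,0,0],"grip": 0.1},
  {"slide": [0,0,0],"rot": [0,0,0],"grip": 0.1},
], newtons=30)

```text
time: 6.05
ee_pos: [0.4638, 0.246, 0.0445]
eef_rot: [0.999, -0.035, -0.0, 0.0]
ft_force: [-0.6, 1.0, -0.6]
width: 0.0195
grip_force: 29.9
```

Emit:
arm_command([
  {"slide": [0,0,0.02],"rot": [0,0,0],"grip": 0.1},
  {"slide": [0,0,0.04],"rot": [0,0,0],"grip": 0.1},
  {"slide": [0,-0.03,0.04],"rot": [0,0,0],"grip": 0.1},
  {"slide": [-0.002,-0.05,0.02],"rot": [0,0,0],"grip": 0.1},
  {"slide": [-0.004,-0.06,0],"rot": [0,0,1.5],"grip": 0.1},
  {"slide": [-0.004,-0.06,0],"rot": [0,0,1.5],"grip": 0.1},
  {"slide": [-0.004,-0.06,0],"rot": [0,0,1.5],"grip": 0.1},
  {"slide": [0,-0.031,0],"rot": [0,0,1.5],"grip": 0.1},
])

```text
time: 7.05
ee_pos: [0.4494, -0.0481, 0.1658]
eef_rot: [1.0, 0.016, 0.0, 0.001]
ft_force: [-0.4, 0.0, -2.7]
width: 0.0198
grip_force: 29.9
```

Emit:
arm_command([
  {"slide": [0,0,0],"rot": [0,0,0],"grip": 0.1},
  {"slide": [0,0,0],"rot": [0,0,0],"grip": 0.1},
  {"slide": [0,0,0],"rot": [0,0,0],"grip": 0.1},
  {"slide": [0,0,0],"rot": [0,0,0],"grip": 0.1},
  {"slide": [0,0,0],"rot": [0,0,0],"grip": 0.1},
  {"slide": [0,0,0],"rot": [0,0,0],"grip": 0.1},
  {"slide": [0,0,0],"rot": [0,0,0],"grip": 0.1},
  {"slide": [0,0,0],"rot": [0,0,0],"grip": 0.1},
])

```text
time: 8.05
ee_pos: [0.4499, -0.045, 0.1646]
eef_rot: [1.0, 0.017, -0.0, 0.0]
ft_force: [1.5, 0.1, -1.7]
width: 0.0196
grip_force: 29.9
```

```bash
python3 - <<'E'
from h import *
import cv2,pickle
w=eyes.camera("wrist");s=sensors.read_state();print(s["ee_pos"],s["eef_rot"],s["ft_force"],s["joint_positions"].round(2))
pickle.dump(w,open("w3.pkl","wb"))
u,v=map(int,proj(w,[.523,-.045,.036]));print(u,v)
y0,x0=max(0,v-60),u-80;print(y0,x0)
a=w["pixels"][y0:v+60,x0:x0+160,::-1].astype(float)
b=cv2.resize((255*(a/255)**.7).astype(np.uint8),None,fx=4,fy=4,interpolation=cv2.INTER_CUBIC)
y1,x1=max(0,v-22),u-22;print(y1,x1)
p=w["pixels"][y1:v+26,x1:x1+46,::-1].astype(float);p=np.clip((p-p.min())*2.5,0,255).astype(np.uint8)
p=cv2.resize(p,(150,157),interpolation=cv2.INTER_CUBIC)
p=cv2.resize(p,None,fx=1,fy=1)
can=np.zeros((b.shape[0],b.shape[1]+150,3),np.uint8);can[:,:b.shape[1]]=b;can[:157,b.shape[1]:]=p
cv2.imwrite("pics/w4.png",can)
E
```

```text
[ 0.44995253 -0.04498577  0.16458058] [9.99850988e-01 1.72627165e-02 1.59386773e-05 2.52818039e-05] [ 0.53163241 -0.26804415 -1.40920964] [ 0.65  0.03 -0.66  1.94  0.02  1.17 -1.55]
322 109
49 242
87 300
```

View pics/w4.png

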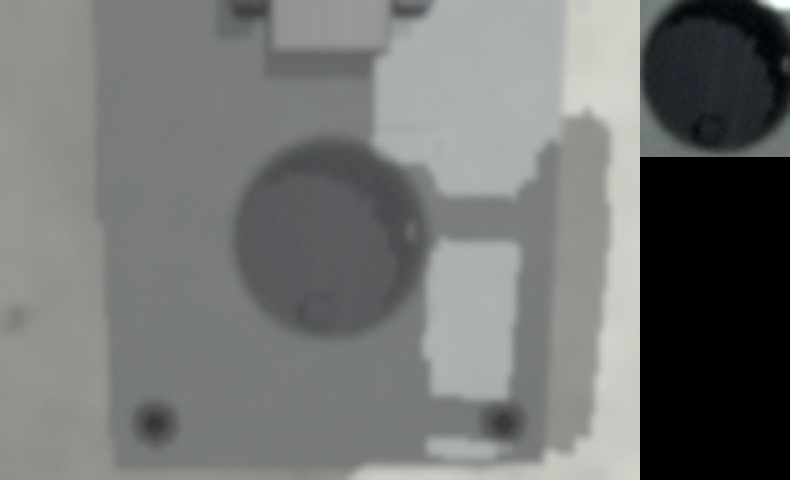

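The crop shows the pocket mouth centred at about (330,237) and a small square key at (317,307), slightly left of straight -x. Next I'm computing its angle.

```bash
python3 - <<'E'
from h import *
import pickle
w=pickle.load(open("w3.pkl","rb"))
f=lambda x,y,z:ray(w,242+(x+.5)/4-.5,49+(y+.5)/4-.5,z)
pk=[f(*p,.036) for p in((234,237),(428,237),(330,136),(330,339))];print(np.round(pk,4))
C=np.mean(pk,0);C[:2]=[(pk[2][0]+pk[3][0])/2,(pk[0][1]+pk[1][1])/2];print("C",C)
h=[f(154,423,.036),f(503,423,.036)];print(h)
for z in(.015,.012):
    d=f(317,307,z)-C;print(d,np.hypot(*d[:2]),"ang from -x",np.degrees(np.arctan2(-d[1],-d[0])))
c=eyes.camera("top")
E
```

```text
[[ 0.5235 -0.0252  0.036 ]
 [ 0.525  -0.0681  0.036 ]
 [ 0.5453 -0.0456  0.036 ]
 [ 0.5021 -0.0473  0.036 ]]
C [ 0.52366665 -0.0466522   0.036     ]
[array([ 0.48162547, -0.00749055,  0.036     ]), array([ 0.48442035, -0.0878368 ,  0.036     ])]
[-0.01598134  0.00246964 -0.021     ] 0.016171035693852708 ang from -x -8.78458423370756
[-0.016173    0.00245656 -0.024     ] 0.016358506225624295 ang from -x -8.63679788232982
```

Emit:
arm_command([
  {"slide": [0.02,0,-0.01],"rot": [0,0,-2.5],"grip": 0.1},
  {"slide": [0.025,-0.001,-0.015],"rot": [0,0,-2.5],"grip": 0.1},
  {"slide": [0.02,0,-0.015],"rot": [0,0,-2.5],"grip": 0.1},
  {"slide": [0.008,0,-0.015],"rot": [0,0,-2.5],"grip": 0.1},
  {"slide": [0,0,-0.015],"rot": [0,0,-1],"grip": 0.1},
  {"slide": [0,0,-0.008],"rot": [0,0,0],"grip": 0.1},
  {"slide": [0,0,0],"rot": [0,0,0],"grip": 0.1},
  {"slide": [0,0,0],"rot": [0,0,0],"grip": 0.1},
])

```text
time: 9.15
ee_pos: [0.5232, -0.0461, 0.0872]
eef_rot: [0.997, -0.079, 0.0, 0.0]
ft_force: [-0.1, -0.8, -1.1]
width: 0.0199
grip_force: 29.9
```

```bash
python3 - <<'E'
from h import *
import cv2
s=sensors.read_state();print(s["ee_pos"],s["eef_rot"],s["ft_force"])
c=eyes.camera("side")
u,v=map(int,proj(c,[.523,-.046,.05]));y0,x0=v-45,u-55;print(y0,x0)
cv2.imwrite("pics/s1.png",cv2.resize(c["pixels"][y0:y0+85,x0:x0+115,::-1],None,fx=6,fy=6,interpolation=cv2.INTER_CUBIC))
# expected outline: foot bottom rim at z=bottom and pocket mouth
b=s["ee_pos"][2]-.0445
for n,(x,y,z,r) in dict(foot=(*s["ee_pos"][:2],b,.02),mouth=(.5237,-.0467,.036,.02125)).items():
    P=np.array([proj(c,[x+r*np.cos(t),y+r*np.sin(t),z]) for t in np.linspace(0,6.28,60)])
    print(n,((P.min(0)-[x0,y0])*6).round(),((P.max(0)-[x0,y0])*6).round())
E
```

```text
[ 0.52316998 -0.04608563  0.08721847] [ 9.96913054e-01 -7.85117933e-02  4.78131828e-04  1.78161557e-04] [-0.12414175 -0.76981603 -1.09393712]
161 274
foot [288. 260.] [379. 309.]
mouth [285. 270.] [381. 323.]
```

View pics/s1.png

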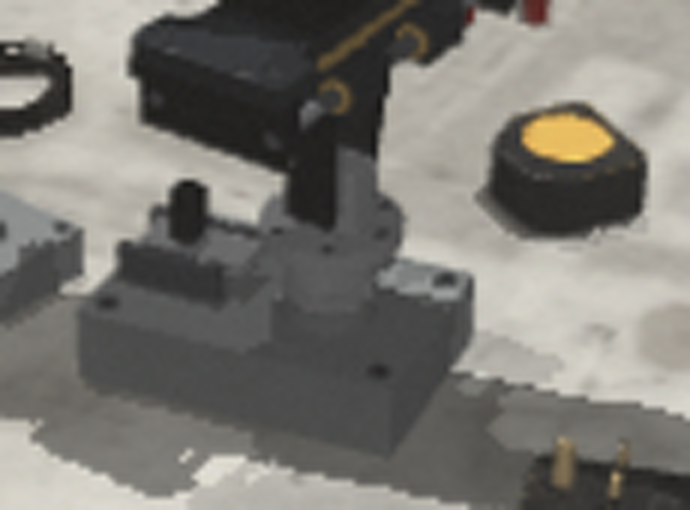

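The picture shows the hub upright over the pocket, with the foot at about (330,300). I'm lowering it gently.

Emit:
arm_command([
  {"slide": [0,0,-0.002],"rot": [0,0,0],"grip": 0.1},
  {"slide": [0,0,-0.002],"rot": [0,0,0],"grip": 0.1},
  {"slide": [0,0,-0.001],"rot": [0,0,0],"grip": 0.1},
  {"slide": [0,0,-0.001],"rot": [0,0,0],"grip": 0.1},
  {"slide": [0,0,-0.001],"rot": [0,0,0],"grip": 0.1},
  {"slide": [0,0,-0.001],"rot": [0,0,0],"grip": 0.1},
  {"slide": [0,0,-0.001],"rot": [0,0,0],"grip": 0.1},
  {"slide": [0,0,0],"rot": [0,0,0],"grip": 0.1},
])

```text
time: 10.2
ee_pos: [0.5229, -0.046, 0.0775]
eef_rot: [0.997, -0.079, -0.0, 0.0]
ft_force: [0.0, -0.2, -2.5]
width: 0.0198
grip_force: 29.9
```

Emit:
arm_command([
  {"slide": [0,0,-0.002],"rot": [0,0,0],"grip": 0.1},
  {"slide": [0,0,-0.002],"rot": [0,0,0],"grip": 0.1},
  {"slide": [0,0,-0.002],"rot": [0,0,0],"grip": 0.1},
  {"slide": [0,0,-0.002],"rot": [0,0,0],"grip": 0.1},
  {"slide": [0,0,-0.002],"rot": [0,0,0],"grip": 0.1},
  {"slide": [0,0,-0.002],"rot": [0,0,0],"grip": 0.1},
  {"slide": [0,0,-0.001],"rot": [0,0,0],"grip": 0.1},
  {"slide": [0,0,0],"rot": [0,0,0],"grip": 0.1},
])

```text
time: 11.2
ee_pos: [0.5229, -0.046, 0.0645]
eef_rot: [0.997, -0.079, -0.0, 0.0]
ft_force: [-0.0, 0.5, -2.3]
width: 0.0196
grip_force: 29.9
```

Emit:
arm_command([
  {"slide": [0,0,-0.001],"rot": [0,0,0],"grip": 0.1},
  {"slide": [0,0,-0.001],"rot": [0,0,0],"grip": 0.1},
  {"slide": [0,0,-0.001],"rot": [0,0,0],"grip": 0.1},
  {"slide": [0,0,-0.001],"rot": [0,0,0],"grip": 0.1},
  {"slide": [0,0,-0.001],"rot": [0,0,0],"grip": 0.1},
  {"slide": [0,0,-0.0005],"rot": [0,0,0],"grip": 0.1},
  {"slide": [0,0,0],"rot": [0,0,0],"grip": 0.1},
  {"slide": [0,0,0],"rot": [0,0,0],"grip": 0.1},
])

```text
time: 12.2
ee_pos: [0.523, -0.046, 0.0591]
eef_rot: [0.997, -0.079, 0.0, 0.0]
ft_force: [-0.6, 0.2, -1.9]
width: 0.0199
grip_force: 29.9
```

Still free. I'm going 2 mm lower, which is past the key top if the notch is aligned.

Emit:
arm_command([
  {"slide": [0,0,-0.0005],"rot": [0,0,0],"grip": 0.1},
  {"slide": [0,0,-0.0005],"rot": [0,0,0],"grip": 0.1},
  {"slide": [0,0,-0.0005],"rot": [0,0,0],"grip": 0.1},
  {"slide": [0,0,-0.0005],"rot": [0,0,0],"grip": 0.1},
  {"slide": [0,0,0],"rot": [0,0,0],"grip": 0.1},
  {"slide": [0,0,0],"rot": [0,0,0],"grip": 0.1},
  {"slide": [0,0,0],"rot": [0,0,0],"grip": 0.1},
  {"slide": [0,0,0],"rot": [0,0,0],"grip": 0.1},
])

```text
time: 13.2
ee_pos: [0.523, -0.046, 0.0571]
eef_rot: [0.997, -0.079, 0.0, 0.0]
ft_force: [-0.4, -0.2, -2.7]
width: 0.0196
grip_force: 29.9
```

Emit:
arm_command([
  {"slide": [0,0,-0.001],"rot": [0,0,0],"grip": 0.1},
  {"slide": [0,0,-0.001],"rot": [0,0,0],"grip": 0.1},
  {"slide": [0,0,-0.001],"rot": [0,0,0],"grip": 0.1},
  {"slide": [0,0,-0.001],"rot": [0,0,0],"grip": 0.1},
  {"slide": [0,0,-0.001],"rot": [0,0,0],"grip": 0.1},
  {"slide": [0,0,-0.0005],"rot": [0,0,0],"grip": 0.1},
  {"slide": [0,0,0],"rot": [0,0,0],"grip": 0.1},
  {"slide": [0,0,0],"rot": [0,0,0],"grip": 0.1},
])

```text
time: 14.2
ee_pos: [0.523, -0.046, 0.0516]
eef_rot: [0.997, -0.079, 0.0, 0.0]
ft_force: [-0.3, -0.1, -2.7]
width: 0.0199
grip_force: 29.9
```

Emit:
arm_command([
  {"slide": [0,0,-0.0004],"rot": [0,0,0],"grip": 0.1},
  {"slide": [0,0,-0.0003],"rot": [0,0,0],"grip": 0.1},
  {"slide": [0,0,-0.0003],"rot": [0,0,0],"grip": 0.1},
  {"slide": [0,0,0],"rot": [0,0,0],"grip": 0.1},
  {"slide": [0,0,0],"rot": [0,0,0],"grip": 0.1},
  {"slide": [0,0,0],"rot": [0,0,0],"grip": 0.1},
  {"slide": [0,0,0],"rot": [0,0,0],"grip": 0.1},
  {"slide": [0,0,0],"rot": [0,0,0],"grip": 0.1},
])

```text
time: 15.2
ee_pos: [0.5229, -0.046, 0.0506]
eef_rot: [0.997, -0.079, -0.0, 0.0]
ft_force: [-0.8, 0.2, -1.5]
width: 0.0202
grip_force: 29.9
```

Emit:
arm_command([
  {"slide": [0,0,-0.0003],"rot": [0,0,0],"grip": 0.1},
  {"slide": [0,0,0],"rot": [0,0,0],"grip": 0.1},
  {"slide": [0,0,0],"rot": [0,0,0],"grip": 0.3},
  {"slide": [0,0,0],"rot": [0,0,0],"grip": 0.4},
  {"slide": [0,0,0],"rot": [0,0,0],"grip": 0.6},
  {"slide": [0,0,0],"rot": [0,0,0],"grip": 0.6},
  {"slide": [0,0,0],"rot": [0,0,0],"grip": 0.6},
  {"slide": [0,0,0.01],"rot": [0,0,0],"grip": 0.6},
])

```text
time: 16.2
ee_pos: [0.5224, -0.0459, 0.0601]
eef_rot: [0.997, -0.079, -0.001, -0.0]
ft_force: [-0.6, 0.3, 0.0]
width: 0.0519
grip_force: 0.0
```

Emit:
arm_command([
  {"slide": [0,0,0.03],"rot": [0,0,2],"grip": 0.6},
  {"slide": [0,0,0.03],"rot": [0,0,3],"grip": 0.6},
  {"slide": [-0.01,0,0.03],"rot": [0,0,3],"grip": 0.6},
  {"slide": [-0.02,0,0.015],"rot": [0,0,3],"grip": 0.6},
  {"slide": [-0.02,0,0],"rot": [0,0,0],"grip": 0.6},
  {"slide": [0,0,0],"rot": [0,0,0],"grip": 0.6},
  {"slide": [0,0,0],"rot": [0,0,0],"grip": 0.6},
  {"slide": [0,0,0],"rot": [0,0,0],"grip": 0.6},
])

```text
time: 17.2
ee_pos: [0.4735, -0.0458, 0.1652]
eef_rot: [1.0, 0.017, 0.0, -0.0]
ft_force: [-0.5, 0.7, 0.2]
width: 0.0519
grip_force: 0.0
```

```bash
python3 - <<'E'
from h import *
import cv2
w=eyes.camera("wrist");s=sensors.read_state();print(s["ee_pos"],s["eef_rot"],s["ft_force"])
u,v=map(int,proj(w,[.55,-.046,.05]));y0,x0=max(0,v-75),u-90;print(y0,x0)
cv2.imwrite("pics/w5.png",cv2.resize(w["pixels"][y0:v+75,x0:x0+180,::-1],None,fx=4,fy=4,interpolation=cv2.INTER_CUBIC))
import pickle;pickle.dump(w,open("w5.pkl","wb"))
print(proj(w,[.523,-.046,.044]),proj(w,[.593,-.0436,.08]),eyes.look_for("keeper_grip",w),eyes.look_for("hub",w))
E
```

```text
[ 0.47333075 -0.04579421  0.1651325 ] [ 9.99848478e-01  1.74050056e-02 -1.09003134e-04 -2.73742682e-04] [-0.13290202  1.00405528  0.1346382 ]
30 233
[321.80933699 136.99365238] [322.2396118   42.53871469] [] [{'bbox': [0.4, 46.5, 32.3, 109.9], 'conf': 0.7}, {'bbox': [286.1, 100.5, 359.2, 173.5], 'conf': 0.61}]
```

View pics/w5.png

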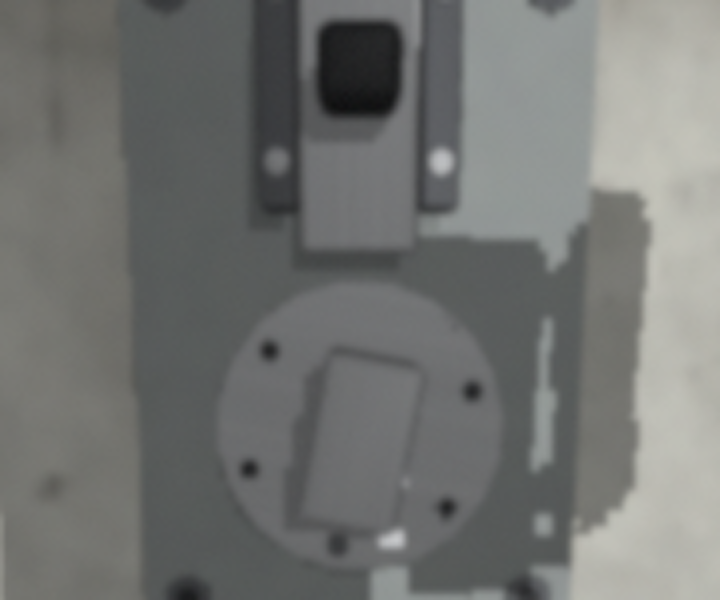

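The crop shows the hub seated flat and the keeper open, with its nose at (358,250) and black grip at (360,65). Next I'm locating the grip.

```bash
python3 - <<'E'
from h import *
import pickle
w=pickle.load(open("w5.pkl","rb"))
f=lambda x,y,z:ray(w,233+(x+.5)/4-.5,30+(y+.5)/4-.5,z).round(4)
print("far top",f(360,20,.08),"near bottom",f(360,117,.054),"nose",f(357,250,.05),"L/R",f(318,60,.08),f(403,60,.08))
print("flange",f(217,425,.044),f(502,425,.044),f(358,282,.044),f(358,570,.044))
E
```

```text
far top [ 0.5981 -0.0437  0.08  ] near bottom [ 0.5855 -0.0443  0.054 ] nose [ 0.5605 -0.0447  0.05  ] L/R [ 0.5914 -0.0364  0.08  ] [ 0.5919 -0.0516  0.08  ]
flange [ 0.5229 -0.0151  0.044 ] [ 0.5251 -0.078   0.044 ] [ 0.5542 -0.0451  0.044 ] [ 0.4914 -0.0474  0.044 ]
```

Emit:
arm_command([
  {"slide": [0.045,0.001,0],"rot": [0,0,0],"grip": 0.6},
  {"slide": [0.045,0.001,0],"rot": [0,0,0],"grip": 0.6},
  {"slide": [0.0285,0,-0.01],"rot": [0,0,0],"grip": 0.6},
  {"slide": [0,0,-0.03],"rot": [0,0,0],"grip": 0.6},
  {"slide": [0,0,-0.03],"rot": [0,0,0],"grip": 0.6},
  {"slide": [0,0,-0.025],"rot": [0,0,0],"grip": 0.6},
  {"slide": [0,0,-0.008],"rot": [0,0,0],"grip": 0.6},
  {"slide": [0,0,-0.003],"rot": [0,0,0],"grip": 0.6},
])

```text
time: 18.35
ee_pos: [0.5917, -0.0439, 0.0594]
eef_rot: [1.0, 0.017, 0.0, -0.0]
ft_force: [0.6, -0.4, 0.4]
width: 0.0521
grip_force: 0.0
```

Emit:
arm_command([
  {"slide": [0,0,0],"rot": [0,0,0],"grip": 0.4},
  {"slide": [0,0,0],"rot": [0,0,0],"grip": 0.25},
  {"slide": [0,0,0],"rot": [0,0,0],"grip": 0.1},
  {"slide": [0,0,0],"rot": [0,0,0],"grip": 0.1},
  {"slide": [0,0,0],"rot": [0,0,0],"grip": 0.1},
  {"slide": [0,0,0],"rot": [0,0,0],"grip": 0.1},
  {"slide": [0,0,0],"rot": [0,0,0],"grip": 0.1},
  {"slide": [0,0,0],"rot": [0,0,0],"grip": 0.1},
], newtons=20)

```text
time: 19.35
ee_pos: [0.5915, -0.0432, 0.0594]
eef_rot: [1.0, 0.018, 0.0, -0.0]
ft_force: [-1.7, 5.6, 3.4]
width: 0.0157
grip_force: 20.0
```

Emit:
arm_command([
  {"slide": [-0.002,0,0],"rot": [0,0,0],"grip": 0.1},
  {"slide": [-0.002,0,0],"rot": [0,0,0],"grip": 0.1},
  {"slide": [-0.003,0,0],"rot": [0,0,0],"grip": 0.1},
  {"slide": [-0.003,-0.0003,0],"rot": [0,0,0],"grip": 0.1},
  {"slide": [-0.003,-0.0002,0],"rot": [0,0,0],"grip": 0.1},
  {"slide": [-0.001,0,0],"rot": [0,0,0],"grip": 0.1},
  {"slide": [0,0,0],"rot": [0,0,0],"grip": 0.1},
  {"slide": [0,0,0],"rot": [0,0,0],"grip": 0.1},
])

```text
time: 20.35
ee_pos: [0.5779, -0.0438, 0.0595]
eef_rot: [1.0, 0.018, 0.001, -0.0]
ft_force: [2.0, 5.2, 1.1]
width: 0.0155
grip_force: 20.0
```

Emit:
arm_command([
  {"slide": [-0.0005,0,0],"rot": [0,0,0],"grip": 0.1},
  {"slide": [-0.0005,0,0],"rot": [0,0,0],"grip": 0.1},
  {"slide": [-0.0005,0,0],"rot": [0,0,0],"grip": 0.1},
  {"slide": [-0.0005,0,0],"rot": [0,0,0],"grip": 0.1},
  {"slide": [0,0,0],"rot": [0,0,0],"grip": 0.1},
  {"slide": [0,0,0],"rot": [0,0,0],"grip": 0.1},
  {"slide": [0,0,0],"rot": [0,0,0],"grip": 0.1},
  {"slide": [0,0,0],"rot": [0,0,0],"grip": 0.1},
])

```text
time: 21.35
ee_pos: [0.5768, -0.0438, 0.0595]
eef_rot: [1.0, 0.018, 0.001, -0.0]
ft_force: [6.1, 5.5, -1.8]
width: 0.016
grip_force: 20.0
```

The keeper has come up against its stop after 14.7 mm of travel. I'm releasing, lifting and checking.

Emit:
arm_command([
  {"slide": [0.001,0,0],"rot": [0,0,0],"grip": 0.1},
  {"slide": [0,0,0],"rot": [0,0,0],"grip": 0.3},
  {"slide": [0,0,0],"rot": [0,0,0],"grip": 0.5},
  {"slide": [0,0,0],"rot": [0,0,0],"grip": 0.6},
  {"slide": [0,0,0.01],"rot": [0,0,0],"grip": 0.6},
  {"slide": [0,0,0.03],"rot": [0,0,0],"grip": 0.6},
  {"slide": [-0.03,0,0.04],"rot": [0,0,0],"grip": 0.6},
  {"slide": [-0.04,0,0.025],"rot": [0,0,0],"grip": 0.6},
])

```text
time: 22.35
ee_pos: [0.5067, -0.0441, 0.1666]
eef_rot: [1.0, 0.018, 0.001, -0.0]
ft_force: [-0.4, -0.2, 1.3]
width: 0.0521
grip_force: 0.0
```

Emit:
arm_command([
  {"slide": [-0.03,0,0],"rot": [0,0,0],"grip": 0.6},
  {"slide": [-0.003,0,0],"rot": [0,0,0],"grip": 0.6},
  {"slide": [0,0,0],"rot": [0,0,0],"grip": 0.6},
  {"slide": [0,0,0],"rot": [0,0,0],"grip": 0.6},
  {"slide": [0,0,0],"rot": [0,0,0],"grip": 0.6},
  {"slide": [0,0,0],"rot": [0,0,0],"grip": 0.6},
  {"slide": [0,0,0],"rot": [0,0,0],"grip": 0.6},
  {"slide": [0,0,0],"rot": [0,0,0],"grip": 0.6},
])

```text
time: 23.35
ee_pos: [0.4735, -0.0445, 0.1643]
eef_rot: [1.0, 0.017, -0.0, 0.0]
ft_force: [0.8, 0.0, 0.1]
width: 0.0524
grip_force: 0.0
```

```bash
python3 - <<'E'
from h import *
import cv2,pickle
w=eyes.camera("wrist");s=sensors.read_state();print(s["ee_pos"],s["eef_rot"],s["ft_force"])
u,v=map(int,proj(w,[.55,-.046,.05]));y0,x0=max(0,v-75),u-90;print(y0,x0)
pickle.dump(w,open("w6.pkl","wb"))
cv2.imwrite("pics/w6.png",cv2.resize(w["pixels"][y0:v+75,x0:x0+180,::-1],None,fx=4,fy=4,interpolation=cv2.INTER_CUBIC))
E
```

```text
[ 0.47344629 -0.04448927  0.16425417] [ 9.99850679e-01  1.72805630e-02 -1.26625705e-05  3.07622608e-05] [ 0.08632376  0.22936639 -0.11382107]
30 234
```

View pics/w6.png

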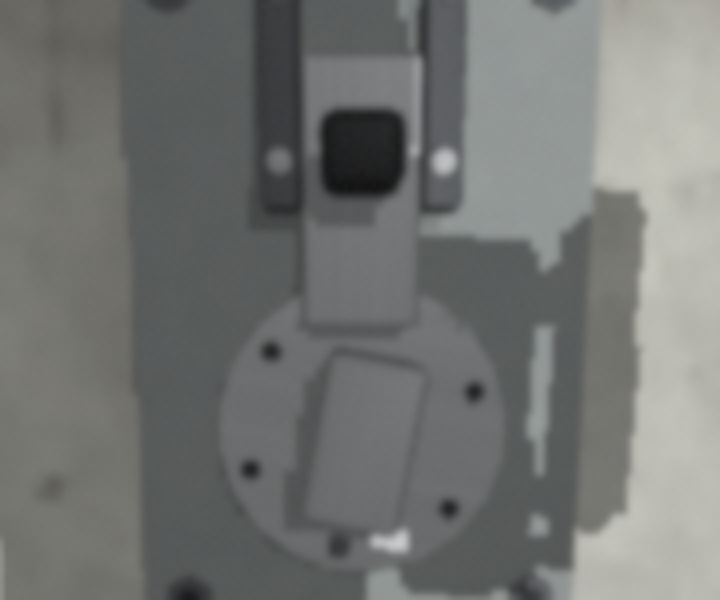

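The keeper nose is now at (358,325), about 16 mm farther in, so about 22 mm from the axis. It lies over the flange, with the hub flat and the arm clear.

```bash
python3 -c "
from bench import order
print(order.close_job())"
```

```text
the job is handed in; nothing more can be done
None
```

I handed the job in at about 23 s: the hub is home in the pocket, the keeper is shut over its flange (about 16 mm of travel by my measurement), and the bystanders were never approached; I have no verdict, as the hand-in gave none.

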